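# Load the sprung seal-paper roll into its bench holder

## Robot

A 7-joint arm with a two-finger parallel gripper is mounted at the origin on a cart in front of the work surface, level with it; the furniture and walls round the work are solid. World frame = base frame: x ahead of the robot, y to its left, z up, the work surface at z = 0. Lengths are in m, angles in degrees, forces in N, time in s.
With the tool pointing down it reaches from about 0.425 to 0.875 m from the base axis. Payload 4.7 kg.
Tool frame: the origin (TCP) lies on the mounting face of the last link; the fingertips stand 182 mm ahead of it and the grasp point (between the pads) lies 164 mm ahead of it; z points along the fingers, x is the direction in which the jaws open and shut, and the axes are right-handed (so a half turn about z gives the same grasp; the last joint's range is limited). The gripper opens to 87 mm and grips with 3 to 60 N. Pads are 19 mm wide; open, the fingers measure 117 mm over their backs; the gripper's body (75 mm by 190 mm) begins 51 mm behind the grasp point.
Start: joints at [-66.973, 18.392, -4.016, 83.108, 1.295, 78.541, -3.26], TCP at [0.246, 0.602, 0.405] pointing down, gripper open.
Joint ranges: [-163.93, 163.93], [-17.29, 119.83], [-79.2, 71.16], [3.27, 140.29], [-89.18, 269.18], [5.43, 117.66], [-154.24, 154.24]. Speed limits (degrees/s): [147.25, 147.25, 180, 180, 180, 180, 180].

## Interface

Orientations are given as [roll, pitch, yaw] about the fixed x, y, z axes, in that order (R = Rz(yaw) Ry(pitch) Rx(roll)).
In Python, from cell import status, cams, env, outline_of, landmark_of gives the robot as it stands. The module is installed in compiled form; this text tells all that it offers.
- The arm moves only by the tool jog_arm, never from a script. Its argument "rows" is a list of rows, each a list of 7 numbers: the closure, from 0 (fully open) to 1 (shut), then the shift along the tool's x, y, z in m, then the turn, a rotation vector about the tool's x, y, z in degrees. A call has 1 to 12 rows; each row shifts and turns the commanded pose from where the row before left it, along the tool's axes as they then stand; what a row does not reach is not made up. A row lasts 1/12 s, in which the tool goes at most 41.7 mm and 7.16 degrees, less where a joint would pass 70% of its speed; a pose out of reach is approached as far as the arm can. A call with a gripper value outside its range is refused whole. The fingers move at their own pace and stop on an object; "grip_force" is the grip in N (left out, the last holds). Time passes only in rows, so rows that do not move let the fingers close. It gives the time, the measured TCP pose, the force and the opening at its end, in the units of the state.
- status.get_obs(): the state, without advancing time (a new reading comes with each control period).
- cams.read_camera(name): name is "scene" or "top" or "wrist"; returns (picture, depth): 384x512x3 uint8, red, green, blue; 384x512 float32, m along the optical axis (not along the pixel's ray), 0 where there is no reading.
- cams.camera_params(name): a dict with "vfov" (degrees; the focal length in pixels is half the picture's height over the tangent of half this angle, whatever the lens; pixels are square), "cx", "cy" (the principal point, pixels), "eye" and "attitude" of the camera in the world. Camera axes: x right, y up, looking along -z (the intrinsics and any distortion apply to the point x, -y, -z); pixel columns grow to the right and rows downward; lengths in m; the calibration is good to about 2 mm. A picture is of the moment at which its call begins: read the wrist's pose just before it. camera_params takes no time and is no camera call; for the wrist camera it gives the pose at the moment of the call.
- env.sign_off(): hands the job in, once; it reports no verdict.
Trained networks look in the newest picture that a camera, given by its name, has taken for a name from the list of things; names that differ only in an ending like _2 or _b are one class to them, and where a whole thing is asked for, a point or a joint stands for the part that bears it (a point fixed in the world has none). Each returns a list of dicts, best first, with "conf" (0 to 1); they miss things now and then, are a little off and sometimes report something else, mostly with a low value. They report only what shows in the picture. A call takes as long as a camera call.
- outline_of(camera, name): "pixels" (384x512 bool, what is visible of it) and "box" ([left, top, right, bottom] in pixels, round what is visible of it).
- landmark_of(camera, name): "position" ([row, column] in pixels: a listed point, or the origin of a listed thing).
The state is a dict: "time_s": time; "qpos": joint angles; "joint_velocities": joint speeds; "effort": joint torques, N m; "tool_pos": TCP position; "tool_rot": TCP orientation; "force": force on the tool from outside, world axes, zero at the start; "wrist_torque": the same for the moment, N m; "grip_width": finger opening in m.
Only numpy, scipy, OpenCV 4.12 (cv2) and the standard library are available. Lean on these libraries where they do the work, as an engineer would, in place of code of your own. Each camera call takes 0.05 s, during which the arm holds its last target. There are 200 camera calls.

## Task

Put the roll of sealing paper, which lies on the table on its spring-loaded spindle, into the bench roll holder: squeeze the sprung end against the guide plate, lower it into the open seat, then let the spring push the plain pin into the round cup at the other end, so that the roll hangs level between the two. The cup block may be clamped a little to either side of the centre line of the holder, so feel for the hole gently, do not press hard on the holder, and leave the other things on the table where they are.

Things in the scene. Friction and masses are not known exactly. Their poses are not given: they have to be found in the camera images.
- spindle: Pale paper roll, 46 mm diameter, 60 mm long, fixed on a steel spindle between grey hexagonal flanges (58 across flats, 67 across corners, 3 thick). Lies on flange flats, axis level. Grip the paper between the flanges. 0.24 kg nominal. Origin: on the axis at mid-roll, 30 mm above the table at the start. y: along the spindle, +y to the white sprung plunger, -y to the plain steel pin; z up as it lies.
- plunger_tip (a point): Flat end of the white sprung plunger (14 mm diameter), on the axis, 86 mm from the spindle's origin when out. It slides straight into a steel barrel 20 mm in diameter that ends 48 mm from the origin. Nylon, slippery, as is the pin.
- plunger (a joint): How far the plunger is pushed in, m: 0 out, 0.024 fully in (hard stop). The spring pushes out with 1.8 N at 0 and 0.3 N more per mm: about 3.6 N when seated in the holder, 7.5 N at 19 mm, 9 N at the stop.
- pin_tip (a point): Flat end of the plain fixed steel pin, 12 mm diameter (10 mm in the last 1 mm), 26 mm long beyond a 20 mm thick stub, on the axis, 80 mm from the spindle's origin on its -y side.
- holder: Roll holder, fixed: grey base plate 90 x 216 x 8 mm with an upright at each end, open above. Origin: centre of its underside on the table; y along the plate, -y the cup end, +y the guide plate end; z up. The roll belongs level, axis 70 mm above the table, plunger at +y, pin at -y, mid-roll at about y = 0. It must not be loaded with more than 40 N in all by the spindle or 15 N by the fingers.
- guide (a point): Point on the inner face (holder y = +80 mm) of the guide plate, at the plate's top edge, 112 mm above the table, holder x = 0. The plate is 64 mm wide, smooth. The seat is built on this face below; its flared lips reach up to 105 mm above the table. The plunger is pressed in between the lips, some 97 mm above the table, and slid down the face.
- seat (a point): On the guide plate's face (holder x = 0, y = +80, z = 70 mm): where the centre of the plunger's end comes to rest. The seat is open above: a ledge with its top at z = 63 mm between two ribs 24 mm apart, 12 mm deep from the face, up to z = 89 mm, then flaring lips. The plunger has 5 mm of play to either side.
- cup_nominal (a point): Middle of the cup's range, in the plane of the cup block's face (holder x = 0, y = -70, z = 70 mm). The cup is a round blind hole 16 mm wide, 10 mm deep, in the middle of the block. The block is clamped (it does not yield) at an unmeasured place: the cup's centre is up to 12 mm to either side of this point along the holder's x. Swing the spindle about its plunger to meet it.
- block_top (a point): Middle of the range of the cup block's top edge, in its face plane (holder x = 0, y = -70, z = 88 mm). The grey block is 60 mm wide and 36 mm high, on a bracket 90 wide, 90 high behind it. From its face to the guide plate's face is 150 mm; the spindle is 166 mm long when out, so the plunger must be over 16 mm in for the pin to pass down in front of the block.
- vial: Bystander: small white vial with a ribbed cap, 26 mm diameter, 52 mm high; origin under its centre.
- brass_weight: Bystander: brass knob weight, 29 mm diameter, 30 mm high; origin under its centre.
- loupe: Bystander: black loupe, 38 mm diameter, 30 mm high; origin under its centre.

How it is judged:
By the outcome, as a careful person would: the job done as asked, in the order asked, and still so for the second after the job is handed in, with the robot touching nothing.
It also fails if it takes over 67 s, if anything falls off the work surface, if the arm or the gripper's body presses on something with over 40 N, if the wrist force passes 120 N, or if a joint passes its speed limit or range.

## Working session

There is one attempt and no reset: what is moved stays moved. The work goes in short steps, Python scripts to look and compute and a tool call to move; the robot and the scene stay as the last step left them, time stands still between calls to the robot, and variables do not carry over. Pictures are saved under pics/ and viewed, about 8 in all and at most 12, crops included, and the job is handed in when it is done.

Besides the shell and the picture viewer there is one more tool, called after ">>>" by a JSON object that holds its "method" and its "body", one argument or row to a line. jog_arm: Moves the arm, as the interface text tells. Its arguments: {"type":"object","properties":{"rows":{"type":"array"},"grip_force":{"type":"number"}},"required":["rows"]}

```bash
mkdir -p pics; cat > h.py <<'E'
import numpy as np, cv2
from cell import status, cams, env, outline_of, landmark_of
from scipy.spatial.transform import Rotation as R
def pose(p):
    a=np.array(p["attitude"],float)
    if a.shape==(3,3): return a
    if a.size==4: return R.from_quat(a).as_matrix()
    return R.from_euler('xyz',a,degrees=True).as_matrix()
def ray(p,row,col):
    f=192/np.tan(np.radians(p["vfov"]/2))
    d=np.array([(col-p["cx"])/f,-(row-p["cy"])/f,-1.])
    return pose(p)@d
def unproj(p,row,col,depth): return np.array(p["eye"])+ray(p,row,col)*depth
def atz(p,row,col,z):
    d=ray(p,row,col); e=np.array(p["eye"]); return e+d*(z-e[2])/d[2]
def cloud(p,D):
    r,c=np.mgrid[0:384,0:512]; f=192/np.tan(np.radians(p["vfov"]/2))
    d=np.stack([(c-p["cx"])/f,-(r-p["cy"])/f,-np.ones_like(r,float)],-1)*D[...,None]
    return d@pose(p).T+np.array(p["eye"])
E
python3 - <<'E'
from h import *
s=status.get_obs()
print({k:np.round(v,4).tolist() for k,v in s.items()})
ims=[]
for n in ["scene","top"]:
    p=cams.camera_params(n); im,D=cams.read_camera(n); print(n,p)
    cv2.imwrite(f"pics/{n}0.png",im[...,::-1])
    for t in ["spindle","holder","vial","brass_weight","loupe"]:
        o=outline_of(n,t)[:1]
        print(t,[(round(x["conf"],2),np.round(x["box"]).tolist()) for x in o])
    for t in ["spindle","plunger_tip","pin_tip","holder","guide","seat","cup_nominal","block_top"]:
        for x in landmark_of(n,t)[:1]:
            r,c=x["position"]; d=D[int(round(r)),int(round(c))]
            print(t,round(x["conf"],2),np.round([r,c]),np.round(unproj(p,r,c,d),3))
    ims.append(im)
cv2.imwrite("pics/a.png",cv2.resize(np.vstack(ims),None,fx=.78,fy=.78)[...,::-1])
E
```

```text
{'time_s': 0.0, 'qpos': [-66.9725, 18.4387, -4.0155, 83.1742, 1.2953, 78.5394, -3.2598], 'joint_velocities': [-0.0126, 0.0691, 0.0928, -0.0761, -0.0449, -0.0477, 0.0036], 'effort': [-0.0001, -49.1282, -0.4041, -31.2541, -0.064, 0.0436, 0.0002], 'tool_pos': [0.2458, 0.6015, 0.4037], 'tool_rot': [179.994, 0.1071, 67.7825], 'force': [-0.8927, -0.548, -0.4883], 'wrist_torque': [0.0311, -0.0358, -0.0078], 'grip_width': 0.0869}
scene {'vfov': 50.1977019233743, 'cx': 247.33714147266141, 'cy': 196.0276549520747, 'eye': array([-0.10019268,  0.40477967,  0.6226994 ]), 'attitude': array([ 5.71785544e+01,  8.76400848e-03, -1.32574633e+02])}
spindle [(0.87, [278.0, 201.0, 330.0, 227.0])]
holder [(0.83, [114.0, 183.0, 204.0, 265.0])]
vial [(0.69, [212.0, 248.0, 224.0, 269.0])]
brass_weight [(0.48, [158.0, 291.0, 174.0, 307.0])]
loupe [(0.7, [189.0, 265.0, 212.0, 289.0])]
spindle 0.66 [212. 309.] [ 0.402 -0.261  0.048]
plunger_tip 0.61 [216. 281.] [ 0.474 -0.241  0.006]
pin_tip 0.89 [207. 338.] [ 0.376 -0.345  0.036]
holder 0.55 [236. 158.] [0.618 0.036 0.008]
guide 0.97 [215. 129.] [0.601 0.107 0.
[... 259 characters left out ...]
 -0.10689682,  1.08657372]), 'attitude': array([  3.64438485,  -1.75847133, -88.96642582])}
spindle [(0.7, [278.0, 205.0, 339.0, 237.0])]
holder [(0.9, [163.0, 107.0, 248.0, 166.0])]
vial [(0.58, [209.0, 200.0, 214.0, 212.0])]
brass_weight [(0.65, [153.0, 204.0, 168.0, 215.0])]
loupe [(0.48, [186.0, 201.0, 198.0, 219.0])]
spindle 0.82 [222. 309.] [ 0.41  -0.272  0.053]
plunger_tip 0.38 [209. 280.] [ 0.442 -0.198  0.015]
pin_tip 0.79 [236. 335.] [ 0.37  -0.353 -0.003]
holder 0.81 [143. 203.] [0.62  0.019 0.01 ]
guide 0.6 [143. 170.] [0.606 0.096 0.077]
seat 0.62 [147. 170.] [0.592 0.091 0.097]
cup_nominal 0.7 [128. 229.] [ 0.646 -0.055  0.088]
block_top 0.75 [126. 226.] [ 0.652 -0.047  0.085]
```

View pics/a.png

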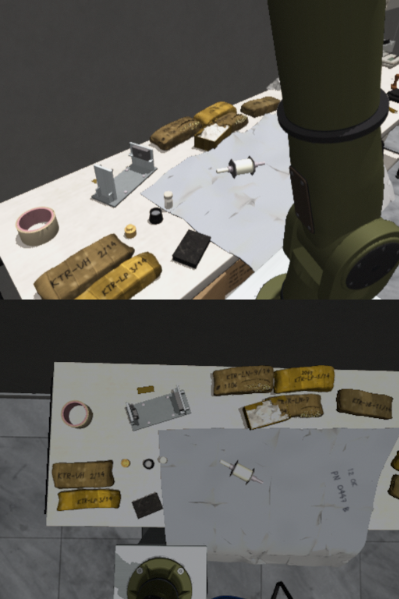

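>>> {"method": "jog_arm", "body": {
  "rows": [
    [0,-0.003,0.041,0,0,0,4],
    [0,-0.003,0.041,0,0,0,4],
    [0,-0.003,0.041,0,0,0,4],
    [0,-0.003,0.041,0,0,0,4],
    [0,-0.003,0.041,0,0,0,4],
    [0,-0.003,0.041,0,0,0,4],
    [0,-0.003,0.041,0,0,0,4],
    [0,-0.003,0.041,0,0,0,4],
    [0,-0.003,0.041,0,0,0,4],
    [0,-0.003,0.041,0,0,0,4],
    [0,-0.003,0.041,0,0,0,4],
    [0,-0.003,0.041,0,0,0,4]
  ]
}}

```text
time_s: 2.4
tool_pos: [0.5647, 0.2416, 0.4049]
tool_rot: [-180.0, -0.0, 19.6]
force: [0.5, -0.7, 0.3]
grip_width: 0.0871
```

```bash
python3 - <<'E'
from h import *
s=status.get_obs();print(s["time_s"],s["tool_pos"],s["tool_rot"]); T=R.from_euler('xyz',s["tool_rot"],degrees=True)
p=cams.camera_params("wrist");print(p)
print("cam in tool",T.inv().apply(np.array(p["eye"])-s["tool_pos"]), (T.inv()*R.from_matrix(pose(p))).as_euler('xyz',degrees=True))
E
```

```text
2.4 [0.56472973 0.24159606 0.40485048] [-1.79999110e+02 -4.07349101e-02  1.95834560e+01]
{'vfov': 70.17011677201373, 'cx': 249.65627600904344, 'cy': 188.76310542191248, 'eye': array([0.5419664 , 0.30384267, 0.38436793]), 'attitude': array([-14.09874093,   0.0384723 ,  19.63434536])}
cam in tool [-0.00059734 -0.06627539  0.02048316] [ 1.65900405e+02 -7.92079860e-02 -5.08881963e-02]
```

>>> {"method": "jog_arm", "body": {
  "rows": [
    [0,-0.003,0.041,0,0,0,1],
    [0,-0.003,0.041,0,0,0,1],
    [0,0,0.02,0,0,0,0],
    [0,0,0,0,0,0,0]
  ]
}}

```text
time_s: 2.73
tool_pos: [0.593, 0.1373, 0.4053]
tool_rot: [179.8, -0.0, 17.2]
force: [-1.3, -0.3, -0.3]
grip_width: 0.0872
```

```bash
cat >> h.py <<'E'
def look(name,fn,things=(),pts=()):
    p=cams.camera_params(name); im,D=cams.read_camera(name)
    np.savez("pics/"+fn+".npz",im=im,D=D,eye=p["eye"],Rm=pose(p),i=[p["vfov"],p["cx"],p["cy"]])
    cv2.imwrite(f"pics/{fn}.png",im[...,::-1]); out={}
    for t in things:
        for x in outline_of(name,t)[:1]: out[t]=x["pixels"]; print(t,round(x["conf"],2),np.round(x["box"]).tolist())
    for t in pts:
        for x in landmark_of(name,t)[:1]:
            r,c=x["position"]; d=D[int(round(r)),int(round(c))]
            print(t,round(x["conf"],2),np.round([r,c],1),np.round(unproj(p,r,c,d),4)); out["."+t]=(r,c)
    return p,im,D,out
E
python3 - <<'E'
from h import *
s=status.get_obs();print(s["time_s"],s["tool_pos"],s["tool_rot"])
p,im,D,o=look("wrist","w1",["holder"],["holder","guide","seat","cup_nominal","block_top"])
E
```

```text
2.7333 [0.59303445 0.13733204 0.40534366] [ 1.79786046e+02 -4.44012504e-02  1.71726949e+01]
holder 0.92 [214.0, 174.0, 277.0, 290.0]
holder 0.7 [243.6 249.2] [0.5834 0.1661 0.3099]
guide 0.63 [221.4 245.4] [0.5998 0.0978 0.1103]
seat 0.94 [208.4 246. ] [0.598  0.105  0.0889]
```

View pics/w1.png

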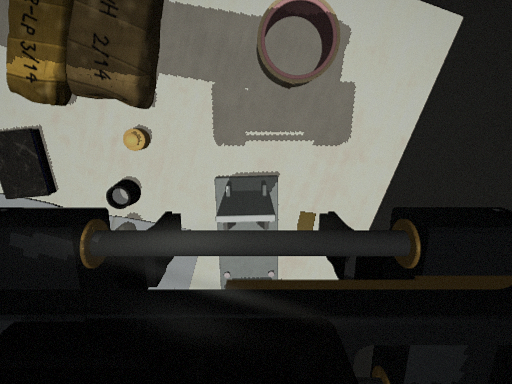

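>>> {"method": "jog_arm", "body": {
  "rows": [
    [0,0,0.04,0,-6.6,0,0],
    [0,0,0.04,0,-6.6,0,0],
    [0,0,0,0,-6.6,0,0],
    [0,0,0,0,0,0,0]
  ]
}}

```text
time_s: 3.42
tool_pos: [0.6159, 0.0688, 0.4093]
tool_rot: [159.9, 0.0, 17.8]
force: [-0.3, 1.2, -0.0]
grip_width: 0.0868
```

```bash
python3 - <<'E'
from h import *
s=status.get_obs();print(s["time_s"],s["tool_pos"],s["tool_rot"])
p,im,D,o=look("wrist","w2",["holder"],["holder","guide","seat","cup_nominal","block_top"])
cv2.imwrite("pics/w2c.png",cv2.resize(im[40:280,130:370],None,fx=2.5,fy=2.5,interpolation=cv2.INTER_CUBIC)[...,::-1])
E
```

```text
3.4167 [0.61590225 0.06881517 0.40933866] [1.59902733e+02 1.98408704e-04 1.77842983e+01]
holder 0.73 [202.0, 0.0, 287.0, 194.0]
holder 0.95 [ 96.3 247.4] [0.6256 0.0256 0.0088]
guide 0.78 [ 38.7 243.6] [0.6012 0.0918 0.0626]
seat 0.79 [ 36.9 243.9] [0.601  0.0934 0.0624]
cup_nominal 0.69 [173.5 245.4] [ 0.6461 -0.0452  0.0791]
block_top 0.97 [177.8 246.2] [ 0.6475 -0.0462  0.087 ]
```

View pics/w2c.png

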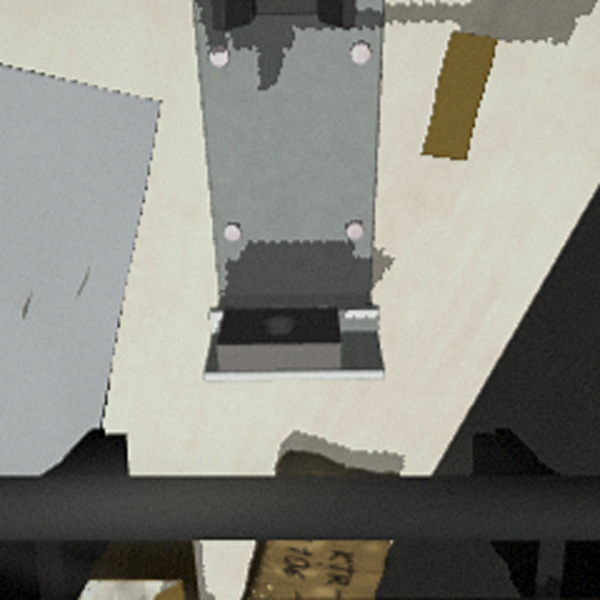

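```bash
python3 - <<'E'
from h import *
def load(fn):
    z=np.load(f"pics/{fn}.npz"); 
    p=dict(vfov=z["i"][0],cx=z["i"][1],cy=z["i"][2],eye=z["eye"],attitude=z["Rm"]); return p,z["im"],z["D"]
p,im,D=load("w2"); C=cloud(p,D); z=C[...,2]
roi=np.zeros(z.shape,bool); roi[0:195,195:295]=1
tab=np.median(z[100:180,300:320]); print("table z",tab)
pl=roi&(z>0.004)&(z<0.013)&(D>0)
# plate edges per row
rows=[]
for r in range(60,125,5):
    c=np.where(pl[r])[0]; rows.append((C[r,c[0],:2],C[r,c[-1],:2]))
L=np.array([a for a,b in rows]);Rr=np.array([b for a,b in rows])
for E in(L,Rr):
    q=np.polyfit(E[:,1],E[:,0],1); print("edge az",np.degrees(np.arctan2(1,q[0])),"resid",np.std(E[:,0]-np.polyval(q,E[:,1])), "x at y=.03",np.polyval(q,.03))
print("plate z",np.median(z[pl]))
# corners by pixel at known heights
for nm,(cx,cy),h in [("bracket top back L",(205,378),.09),("bracket top back R",(384,376),.09),("blockL front",(217,344),.088),("blockR front",(341,343),.088),("cup",(279,326),.07),("plateL near block",(219,300),.008),("plateR",(378,300),.008)]:
    print(nm,np.round(atz(p,40+cy/2.5-.3,130+cx/2.5-.3,h),4))
p,im,D=load("w1"); C=cloud(p,D); z=C[...,2]
print("w1 face/guide rows"); 
for r in range(168,226,3): print(r,np.round(C[r,246],3),end=' ; ')
m=(z>.108)&(z<.118)&(D>0); m[:,:200]=0;m[:,290:]=0; q=C[m]; print(len(q)); 
if len(q)>5:
    r=cv2.minAreaRect(q[:,:2].astype(np.float32)*1000); print(r, np.median(q[:,2]))
E
```

```text
table z -0.000598850014088409
edge az 108.45183774696422 resid 0.0004392482315696107 x at y=.03 0.5757881002213537
edge az 108.72314118007677 resid 0.0004935981192973555 x at y=.03 0.669017397637821
plate z 0.00745030253780371
bracket top back L [ 0.6122 -0.0756  0.09  ]
bracket top back R [ 0.6958 -0.0474  0.09  ]
blockL front [ 0.6132 -0.0559  0.088 ]
blockR front [ 0.6697 -0.037   0.088 ]
cup [ 0.6412 -0.0473  0.07  ]
plateL near block [ 0.6111 -0.0764  0.008 ]
plateR [ 0.7009 -0.0474  0.008 ]
w1 face/guide rows
168 [ 0.588  0.134 -0.001] ; 171 [ 0.589  0.13  -0.   ] ; 174 [0.59  0.126 0.001] ; 177 [0.591 0.123 0.006] ; 180 [0.592 0.119 0.008] ; 183 [0.594 0.115 0.008] ; 186 [0.595 0.111 0.008] ; 189 [0.596 0.106 0.007] ; 192 [0.597 0.105 0.019] ; 195 [0.597 0.105 0.034] ; 198 [0.597 0.105 0.048] ; 201 [0.597 0.105 0.062] ; 204 [0.598 0.105 0.073] ; 207 [0.598 0.106 0.086] ; 210 [0.598 0.105 0.095] ; 213 [0.598 0.106 0.106] ; 216 [0.599 0.104 0.111] ; 219 [0.6  0.1  0.11] ; 222 [0.611 0.059 0.008] ; 225 [0.612 0.054 0.007] ; 444
((598.7334594726562, 101.84823608398438), (62.95709228515625, 8.559791564941406), 19.058366775512695) 0.11120306862506404
```

```bash
cat >> h.py <<'E'
def plan(pos,rpy,n=None):
    "constant tool-frame row (n rows) from the present pose to pos,rpy; prints end check"
    s=status.get_obs(); T0=R.from_euler('xyz',s["tool_rot"],degrees=True); T1=R.from_euler('xyz',rpy,degrees=True)
    d=np.array(pos)-s["tool_pos"]; w=(T0.inv()*T1).as_rotvec(degrees=True)
    if n is None: n=int(np.ceil(max(np.linalg.norm(d)/.040,np.linalg.norm(w)/7)))
    dw=R.from_rotvec(w/n,degrees=True); 
    T=T0; out=[]
    for i in range(n):
        out.append(np.round(np.r_[T.inv().apply(d/n),w/n],4).tolist()); T=T*dw
    print("t",round(s["time_s"],2),"n",n); [print(o) for o in out]
E
python3 - <<'E'
from h import *
plan([0.45,-0.20,0.40],[160,0,-28])
E
```

```text
t 3.77 n 8
[-0.03, 0.0238, 0.0098, -0.0318, -1.9479, 5.3857]
[-0.0273, 0.0265, 0.0108, -0.0318, -1.9479, 5.3857]
[-0.0243, 0.0289, 0.0117, -0.0318, -1.9479, 5.3857]
[-0.0211, 0.0311, 0.0125, -0.0318, -1.9479, 5.3857]
[-0.0176, 0.0329, 0.0131, -0.0318, -1.9479, 5.3857]
[-0.014, 0.0344, 0.0137, -0.0318, -1.9479, 5.3857]
[-0.0103, 0.0355, 0.0141, -0.0318, -1.9479, 5.3857]
[-0.0064, 0.0363, 0.0144, -0.0318, -1.9479, 5.3857]
```

>>> {"method": "jog_arm", "body": {
  "rows": [
    [0,-0.03,0.024,0.01,0,-1.95,5.4],
    [0,-0.027,0.0265,0.011,0,-1.95,5.4],
    [0,-0.024,0.029,0.012,0,-1.95,5.4],
    [0,-0.021,0.031,0.0125,0,-1.95,5.4],
    [0,-0.0175,0.033,0.013,0,-1.95,5.4],
    [0,-0.014,0.0345,0.0135,0,-1.95,5.4],
    [0,-0.01,0.0355,0.014,0,-1.95,5.4],
    [0,-0.0065,0.036,0.0145,0,-1.95,5.4],
    [0,0,0,0,0,0,0]
  ]
}}

```text
time_s: 4.52
tool_pos: [0.4461, -0.2081, 0.3999]
tool_rot: [160.1, 0.1, -29.1]
force: [0.0, -1.1, 0.5]
grip_width: 0.087
```

```bash
python3 - <<'E'
from h import *
s=status.get_obs();print(s["time_s"],s["tool_pos"],s["tool_rot"])
p,im,D,o=look("wrist","w3",["spindle"],["spindle","plunger_tip","pin_tip"])
a=atz(p,*o[".plunger_tip"],.03) if ".plunger_tip" in o else None; b=atz(p,*o[".pin_tip"],.03) if ".pin_tip" in o else None; print(a,b)
if a is not None and b is not None: print(np.linalg.norm(a-b),np.degrees(np.arctan2(*(a-b)[[1,0]])),"mid",(a*80+b*86)/166)
C=cloud(p,D); m=o["spindle"]&(D>0); q=C[m]; q=q[(q[:,2]>.012)&(q[:,2]<.08)]; 
c=q[:,:2].mean(0); u,sv,v=np.linalg.svd(q[:,:2]-c); print("pca az",np.degrees(np.arctan2(v[0,1],v[0,0])),c,len(q))
# paper
for tname,sel in [("paper",(q[:,2]>.045))]:
    t=q[sel]; print(cv2.minAreaRect((t[:,:2]*1000).astype(np.float32)), t[:,2].max())
E
```

```text
4.5167 [ 0.44611691 -0.20810619  0.39987045] [ 1.60103148e+02  5.87542054e-02 -2.90956991e+01]
spindle 0.78 [221.0, 51.0, 274.0, 183.0]
spindle 0.73 [125.3 250.6] [ 0.4159 -0.2625  0.0524]
plunger_tip 0.68 [ 54.9 248.4] [ 0.4486 -0.1985  0.0335]
pin_tip 0.97 [180.1 253.8] [ 0.3784 -0.3397  0.0362]
[ 0.44839469 -0.19891657  0.03      ] [ 0.37655806 -0.34319908  0.03      ]
0.16117674952140182 63.531805176150904 mid [ 0.41117812 -0.27366534  0.03      ]
pca az -116.07871140393723 [ 0.41521428 -0.26526309] 3372
((409.7873840332031, -274.90313720703125), (67.19172668457031, 49.80548095703125), 64.37213897705078) 0.06027752495128941
```

View pics/w3.png

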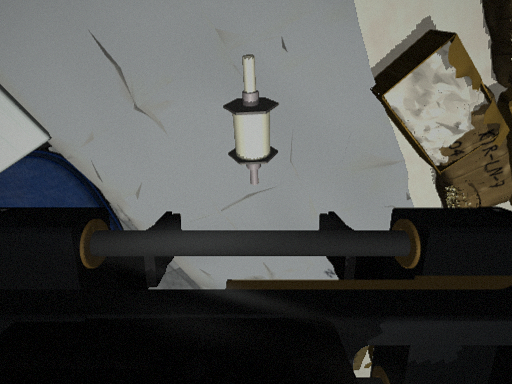

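```bash
python3 - <<'E'
from h import *
plan([0.4105,-0.2743,0.29],[180,0,-26.1])
E
```

```text
t 4.77 n 4
[-0.0002, 0.0109, 0.033, 4.943, 0.0888, -0.4658]
[-0.0004, 0.0137, 0.0319, 4.943, 0.0888, -0.4658]
[-0.0006, 0.0164, 0.0306, 4.943, 0.0888, -0.4658]
[-0.0008, 0.019, 0.0291, 4.943, 0.0888, -0.4658]
```

>>> {"method": "jog_arm", "body": {
  "rows": [
    [0,0,0.011,0.033,4.95,0.1,-0.5],
    [0,0,0.0135,0.032,4.95,0.1,-0.5],
    [0,-0.001,0.0165,0.0305,4.95,0.1,-0.5],
    [0,-0.001,0.019,0.029,4.95,0.1,-0.5],
    [0,0,0,0,0,0,0],
    [0,0,0,0,0,0,0]
  ]
}}

```text
time_s: 5.27
tool_pos: [0.409, -0.2756, 0.289]
tool_rot: [179.9, 0.2, -26.2]
force: [1.4, -0.4, 0.2]
grip_width: 0.0873
```

```bash
python3 - <<'E'
from h import *
s=status.get_obs();print(s["tool_pos"],s["tool_rot"])
plan([0.4105,-0.2743,0.193],[180,0,-26.1])
E
```

```text
[ 0.40898807 -0.27555076  0.28897246] [ 1.79885868e+02  1.74389846e-01 -2.62304671e+01]
t 5.27 n 3
[0.0004, -0.0007, 0.032, 0.038, 0.0582, -0.0434]
[0.0003, -0.0006, 0.032, 0.038, 0.0582, -0.0434]
[0.0003, -0.0006, 0.032, 0.038, 0.0582, -0.0434]
```

>>> {"method": "jog_arm", "body": {
  "rows": [
    [0,0,-0.001,0.03,0,0,0],
    [0,0.001,0,0.03,0,0.1,0],
    [0,0,0,0.025,0,0,0],
    [0,0,0,0.011,0,0,0],
    [0,0,0,0,0,0,0],
    [1,0,0,0,0,0,0],
    [1,0,0,0,0,0,0],
    [1,0,0,0,0,0,0],
    [1,0,0,0,0,0,0],
    [1,0,0,0,0,0,0],
    [1,0,0,0,0,0,0]
  ],
  "grip_force": 40
}}

```text
time_s: 6.18
tool_pos: [0.4112, -0.2752, 0.1947]
tool_rot: [-180.0, -0.2, -26.1]
force: [0.1, 0.1, -0.4]
grip_width: 0.0546
```

>>> {"method": "jog_arm", "body": {
  "rows": [
    [1,0,0,0,0,0,0],
    [1,0,0,-0.02,0,0,0],
    [1,0,0,-0.03,0,0,0],
    [1,0,0,-0.03,0,0,0],
    [1,0,0,-0.03,0,0,0],
    [1,0,0,-0.03,0,0,0],
    [1,0,0,0,0,0,0],
    [1,0,0,0,0,0,0]
  ]
}}

```text
time_s: 6.85
tool_pos: [0.411, -0.2752, 0.3353]
tool_rot: [-179.9, -0.3, -26.1]
force: [-0.3, -0.4, -2.6]
grip_width: 0.0449
```

```bash
python3 - <<'E'
from h import *
s=status.get_obs();print(s["time_s"],s["tool_pos"],s["tool_rot"],s["force"],s["wrist_torque"],s["grip_width"])
p,im,D,o=look("wrist","w4",["spindle"],["spindle","plunger_tip","pin_tip"])
T=R.from_euler('xyz',s["tool_rot"],degrees=True)
C=cloud(p,D); m=o.get("spindle",np.zeros(D.shape,bool))&(D>0); q=T.inv().apply(C[m]-s["tool_pos"])
print(q.min(0),q.max(0))
r,c=[int(round(v)) for v in o[".plunger_tip"]]
print("tip in tool",T.inv().apply(np.array([unproj(p,r,c,D[r,c])-s["tool_pos"]])))
for r in range(20,210,8):
  cc=np.where(m[r])[0]
  if len(cc):
    a=T.inv().apply(C[r,cc]-s["tool_pos"]); print(r,cc[0],cc[-1],np.round(np.median(a,0),4),np.round(a[:,2].min(),4))
E
```

```text
6.85 [ 0.41097024 -0.27523485  0.33532772] [-179.93000242   -0.28622358  -26.11225944] [-0.30312333 -0.37507165 -2.5505257 ] [-0.08859655  0.10744833  0.01888089] 0.044899795210063605
spindle 0.95 [190.0, 79.0, 310.0, 279.0]
spindle 0.85 [234.6 245.5] [ 0.424  -0.2453  0.2389]
plunger_tip 0.95 [ 80.3 250.8] [ 0.4487 -0.1997  0.1745]
[-0.06170011 -0.08521195  0.0860515 ] [0.06600912 0.12061437 0.33375775]
tip in tool [[-9.48511464e-05 -8.43924064e-02  1.60955597e-01]]
84 236 262 [-0.0013 -0.0827  0.1619] 0.1601
92 236 262 [-0.0011 -0.079   0.1621] 0.1598
100 236 262 [-0.0011 -0.0753  0.1617] 0.1601
108 236 262 [-0.0011 -0.0715  0.1617] 0.1597
116 236 262 [-0.0011 -0.0676  0.1619] 0.1605
124 236 262 [-0.0013 -0.0638  0.1619] 0.1597
132 237 262 [-0.0008 -0.0598  0.1617] 0.1595
140 237 262 [-0.0008 -0.0558  0.1617] 0.1603
148 237 262 [-0.0008 -0.0518  0.1617] 0.16
156 233 265 [-0.0008 -0.0476  0.1622] 0.1599
164 231 267 [-0.001  -0.0439  0.1591] 0.1573
172 231 270 [-0.0003 -0.0398  0.159 ] 0.1565
180 197 301 [-0.001  -0.0323  0.1737] 0.1573
188 191 310 [-0.0003 -0.0322  0.1551] 0.153
196 200 296 [-0.0014 -0.0322  0.1401] 0.138
204 208 290 [-0.001  -0.0262  0.1472] 0.144
```

View pics/w4.png

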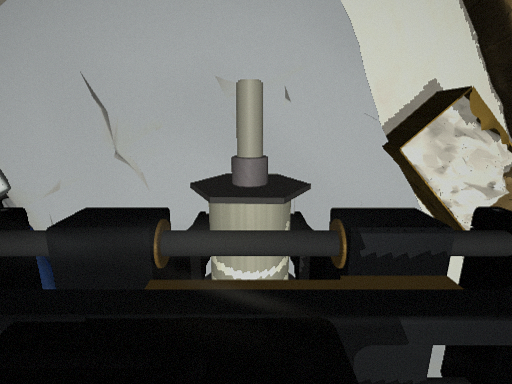

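```bash
cat >> h.py <<'E'
O=np.array([.6256,.0220]); xh=np.array([np.cos(np.radians(18.6)),np.sin(np.radians(18.6))]); yh=np.array([-xh[1],xh[0]])
def H(x,y,z): "holder-frame tool mm -> world TCP"; return np.r_[O+(x*xh+y*yh)/1000,z/1000]
def toH(P): P=np.asarray(P); d=P[...,:2]-O; return np.stack([d@xh,d@yh,P[...,2]],-1)*1000
E
python3 - <<'E'
from h import *
plan(H(-2,-14,315),[180,0,16.0],11)
E
```

```text
t 7.1 n 11
[0.0065, -0.0318, 0.0016, 0.0023, 0.0077, -3.8295]
[0.0086, -0.0313, 0.0016, 0.0023, 0.0077, -3.8295]
[0.0107, -0.0306, 0.0016, 0.0023, 0.0077, -3.8295]
[0.0127, -0.0299, 0.0016, 0.0023, 0.0077, -3.8295]
[0.0146, -0.029, 0.0016, 0.0023, 0.0077, -3.8295]
[0.0165, -0.0279, 0.0016, 0.0023, 0.0077, -3.8295]
[0.0184, -0.0267, 0.0016, 0.0023, 0.0077, -3.8295]
[0.0201, -0.0255, 0.0016, 0.0023, 0.0077, -3.8295]
[0.0218, -0.0241, 0.0016, 0.0023, 0.0077, -3.8295]
[0.0233, -0.0225, 0.0016, 0.0023, 0.0077, -3.8295]
[0.0248, -0.0209, 0.0016, 0.0023, 0.0077, -3.8295]
```

>>> {"method": "jog_arm", "body": {
  "rows": [
    [1,0.0065,-0.032,0.0016,0,0,-3.83],
    [1,0.0085,-0.0315,0.0016,0,0,-3.83],
    [1,0.0105,-0.0305,0.0016,0,0,-3.83],
    [1,0.0125,-0.03,0.0016,0,0,-3.83],
    [1,0.0145,-0.029,0.0016,0,0,-3.83],
    [1,0.0165,-0.028,0.0016,0,0,-3.83],
    [1,0.0185,-0.0265,0.0016,0,0,-3.83],
    [1,0.02,-0.0255,0.0016,0,0,-3.83],
    [1,0.022,-0.024,0.0016,0,0,-3.83],
    [1,0.0235,-0.0225,0.0016,0,0,-3.83],
    [1,0.025,-0.021,0.0016,0,0,-3.83],
    [1,0,0,0,0,0,0]
  ]
}}

```text
time_s: 8.1
tool_pos: [0.6313, 0.0166, 0.3138]
tool_rot: [-179.9, -0.1, 16.7]
force: [-0.8, 2.4, -2.8]
grip_width: 0.045
```

>>> {"method": "jog_arm", "body": {
  "rows": [
    [1,0,0,0,0,0,0],
    [1,0,0,0,0,0,0]
  ]
}}

```text
time_s: 8.27
tool_pos: [0.6285, 0.0076, 0.315]
tool_rot: [179.9, 0.1, 16.0]
force: [-1.1, -0.6, -2.1]
grip_width: 0.0453
```

```bash
python3 - <<'E'
from h import *
s=status.get_obs();print(s["time_s"],toH(s["tool_pos"]),s["tool_rot"],s["force"])
p,im,D,o=look("wrist","w5",["spindle"],["plunger_tip","guide","seat"])
cv2.imwrite("pics/w5c.png",cv2.resize(im[0:240,130:370],None,fx=2.5,fy=2.5,interpolation=cv2.INTER_CUBIC)[...,::-1])
C=toH(cloud(p,D)); z=C[...,2]
m=(z>108)&(z<117)&(D>0); m[:,:200]=0; m[:,300:]=0; m[150:]=0
q=C[m]; print("guide top",len(q),q.min(0),q.max(0), cv2.minAreaRect(q[:,:2].astype(np.float32)))
for r in range(60,160,4):
  cc=np.arange(236,263); print(r,np.round(C[r,cc].mean(0),1), [ (cc2[0],cc2[-1]) for cc2 in [np.where(o["spindle"][r])[0]] if len(cc2)])
E
```

```text
8.2667 [ -1.88598813 -14.56452268 314.97539243] [1.79867531e+02 1.17679305e-01 1.59698887e+01] [-1.0964996  -0.64213917 -2.09606963]
spindle 0.91 [190.0, 77.0, 309.0, 277.0]
plunger_tip 0.72 [ 82.2 248.3] [0.6037 0.0875 0.1535]
guide 0.64 [ 76.  249.2] [0.6009 0.098  0.0978]
seat 0.9 [ 82.  250.2] [0.6046 0.0879 0.1535]
guide top 1380 [-30.25018184  79.69330573 108.08431194] [ 31.68346874  88.04457172 113.50890717] ((0.7094345092773438, 83.90491485595703), (61.938724517822266, 8.32105541229248), 0.15434961020946503)
60 [  1.1  87.3 110.6] []
64 [  1.   84.9 111.5] []
68 [  0.9  82.6 111.5] []
72 [  0.8  80.4 110.6] []
76 [ 0.7 79.9 97.6] []
80 [  0.6  71.8 140.7] [(np.int64(239), np.int64(260))]
84 [  0.5  68.4 152.7] [(np.int64(237), np.int64(262))]
88 [  0.4  66.5 152.8] [(np.int64(237), np.int64(262))]
92 [  0.3  64.7 152.7] [(np.int64(237), np.int64(262))]
96 [  0.2  62.8 152.5] [(np.int64(237), np.int64(261))]
100 [1.000e-01 6.100e+01 1.527e+02] [(np.int64(237), np.int64(261))]
104 [  0.   59.1 152.5] [(np.int64(237), np.int64(262))]
108 [-1.000e-01  5.680e+01  1.631e+02] [(np.int64(236), np.int64(262))]
112 [-1.000e-01  5.530e+01  1.525e+02] [(np.int64(236), np.int64(262))]
116 [ -0.2  53.3 152.6] [(np.int64(236), np.int64(262))]
120 [ -0.3  51.4 152.5] [(np.int64(236), np.int64(262))]
124 [ -0.4  49.4 152.2] [(np.int64(236), np.int64(262))]
128 [ -0.5  47.4 152.3] [(np.int64(237), np.int64(262))]
132 [ -0.6  45.5 152.4] [(np.int64(237), np.int64(262))]
136 [ -0.7  43.5 152.4] [(np.int64(237), np.int64(261))]
140 [ -1.1  41.1 147.6] [(np.int64(238), np.int64(261))]
144 [ -1.2  39.  147.2] [(np.int64(237), np.int64(261))]
148 [ -1.3  36.9 147.3] [(np.int64(237), np.int64(261))]
152 [ -1.4  34.7 147.2] [(np.int64(237), np.int64(262))]
156 [ -1.1  33.3 152.6] [(np.int64(233), np.int64(265))]
```

View pics/w5c.png

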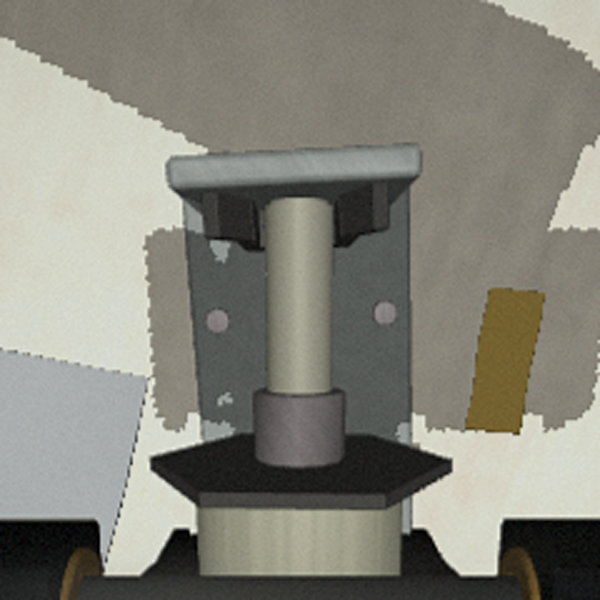

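>>> {"method": "jog_arm", "body": {
  "rows": [
    [1,0,-0.003,0.01,0,0,0],
    [1,0,0,0.012,0,0,0],
    [1,0,0,0.012,0,0,0],
    [1,0,0,0.01,0,0,0],
    [1,0,0,0.003,0,0,0],
    [1,0,0,0,0,0,0],
    [1,0,0,0,0,0,0]
  ]
}}

```text
time_s: 9.1
tool_pos: [0.6282, 0.0109, 0.2692]
tool_rot: [179.9, -0.0, 16.0]
force: [-0.1, -0.8, -2.2]
grip_width: 0.0452
```

>>> {"method": "jog_arm", "body": {
  "rows": [
    [1,0,-0.004,0,0,0,0],
    [1,0,-0.004,0,0,0,0],
    [1,0,-0.004,0,0,0,0],
    [1,0,-0.002,0,0,0,0],
    [1,0,0,0,0,0,0],
    [1,0,0,0,0,0,0]
  ]
}}

```text
time_s: 9.6
tool_pos: [0.6246, 0.0239, 0.2701]
tool_rot: [179.9, -0.2, 16.0]
force: [2.6, -3.7, -1.5]
grip_width: 0.045
```

```bash
cat >> h.py <<'E'
def st():
    s=status.get_obs(); f=np.array(s["force"]); print("t",round(s["time_s"],2),"toolH",np.round(toH(s["tool_pos"]),1),np.round(s["tool_rot"],2),"F hold xyz",np.round([f[:2]@xh,f[:2]@yh,f[2]],2),"tq",np.round(s["wrist_torque"],2)); return s
def plunger(fn):
    s=st(); p,im,D,o=look("wrist",fn); C=toH(cloud(p,D)); 
    for r in range(60,170,3):
        q=C[r,243:257]; print(r,np.round(np.median(q,0),1))
E
python3 - <<'E'
from h import *
plunger("w6")
E
```

```text
t 9.6 toolH [ -0.3   2.2 270.1] [ 1.7985e+02 -1.6000e-01  1.5990e+01] F hold xyz [ 1.29 -4.35 -1.54] tq [-0.88 -0.47 -0.06]
60 [  4.5 116.7  -0.6]
63 [  4.4 114.4  -0.7]
66 [  4.2 111.9  -0.2]
69 [  4.1 109.7  -0.9]
72 [  4.  106.1   7.1]
75 [  3.9 103.7   7.5]
78 [  3.1  87.3 111.1]
81 [  3.   85.9 111.4]
84 [  2.9  84.6 111.3]
87 [  2.9  83.2 111.3]
90 [  2.8  81.8 111.5]
93 [  2.6  80.6 110.9]
96 [  2.7  79.4 108.3]
99 [  2.6  77.9 109. ]
102 [  2.2  76.5 109. ]
105 [  2.5  75.1 109.4]
108 [  2.5  73.7 108.7]
111 [  2.4  72.3 108.9]
114 [  2.3  70.9 109.2]
117 [  2.3  69.4 109.1]
120 [  2.   68.  108.8]
123 [  2.2  66.6 109.4]
126 [  2.1  65.1 108.9]
129 [  2.   63.6 109.4]
132 [  1.9  62.1 108.9]
135 [  1.9  60.6 108.7]
138 [  1.8  59.2 109.2]
141 [  1.7  57.7 109.4]
144 [  1.7  56.2 108.9]
147 [  1.6  54.7 108.9]
150 [  1.5  53.1 108.9]
153 [  1.5  51.6 109. ]
156 [  1.4  50.1 109. ]
159 [  1.3  48.9 111.7]
162 [  1.3  47.4 112. ]
165 [  1.2  45.9 112. ]
168 [  1.1  44.3 111.5]
```

>>> {"method": "jog_arm", "body": {
  "rows": [
    [1,-0.0008,0,0.0015,0,0,0],
    [1,-0.0009,0,0.0015,0,0,0],
    [1,0,-0.003,0,0,0,0],
    [1,0,-0.003,0,0,0,0],
    [1,0,-0.003,0,0,0,0],
    [1,0,-0.003,0,0,0,0],
    [1,0,0,0,0,0,0],
    [1,0,0,0,0,0,0],
    [1,0,0,0,0,0,0]
  ]
}}

```text
time_s: 10.4
tool_pos: [0.6194, 0.0337, 0.2665]
tool_rot: [179.8, -0.1, 15.9]
force: [2.1, -6.1, -1.7]
grip_width: 0.0455
```

```bash
python3 - <<'E'
from h import *
plunger("w7")
E
```

```text
t 10.4 toolH [ -2.1  13.1 266.5] [ 1.7977e+02 -7.0000e-02  1.5930e+01] F hold xyz [ 0.09 -6.43 -1.68] tq [-1.48 -0.49 -0.06]
60 [  2.4 126.5  -0.7]
63 [  2.3 124.3  -0.8]
66 [  2.2 121.9  -0.2]
69 [  2.1 119.6  -0.2]
72 [  2.  117.3  -0.7]
75 [  1.9 115.   -0.5]
78 [  1.8 112.5  -0.5]
81 [  1.7 110.2  -0.8]
84 [  1.5 106.9   7.3]
87 [  1.4 104.6   7.4]
90 [  1.3 102.3   7.2]
93 [ 1.2 99.9  7.1]
96 [ 1.1 97.6  7.3]
99 [ 1.  95.2  7.5]
102 [  0.7  86.9 111.2]
105 [  0.6  85.5 111.6]
108 [  0.5  84.2 111.6]
111 [  0.5  82.8 111.5]
114 [  0.4  81.5 111.1]
117 [  0.3  80.1 110.2]
120 [  0.3  78.7 105.7]
123 [  0.2  77.2 105.2]
126 [1.000e-01 7.580e+01 1.056e+02]
129 [1.000e-01 7.430e+01 1.055e+02]
132 [  0.   72.8 105.3]
135 [-1.000e-01  7.140e+01  1.053e+02]
138 [-1.000e-01  6.980e+01  1.055e+02]
141 [ -0.2  68.4 105.5]
144 [ -0.3  66.9 105.3]
147 [ -0.3  65.4 105.4]
150 [ -0.4  63.9 105.4]
153 [ -0.5  62.3 105.4]
156 [ -0.5  60.8 105.3]
159 [ -0.6  59.6 108.3]
162 [ -0.7  58.1 108.4]
165 [ -0.7  56.6 108.4]
168 [ -0.8  55.  108.5]
```

>>> {"method": "jog_arm", "body": {
  "rows": [
    [1,0,-0.002,0,0,0,0],
    [1,0,0,0.003,0,0,0],
    [1,0,0,0.003,0,0,0],
    [1,0,0,0.003,0,0,0],
    [1,0,0,0.003,0,0,0],
    [1,0,0,0,0,0,0],
    [1,0,0,0,0,0,0]
  ]
}}

```text
time_s: 11.03
tool_pos: [0.619, 0.0353, 0.2545]
tool_rot: [179.7, -0.1, 15.9]
force: [2.9, -6.8, -1.7]
grip_width: 0.0451
```

```bash
python3 - <<'E'
from h import *
st()
E
```

```text
t 11.03 toolH [ -2.   14.7 254.5] [ 1.7975e+02 -7.0000e-02  1.5910e+01] F hold xyz [ 0.57 -7.35 -1.74] tq [-1.61 -0.54 -0.04]
```

>>> {"method": "jog_arm", "body": {
  "rows": [
    [1,0,0,0.003,0,0,0],
    [1,0,0,0.003,0,0,0],
    [1,0,0,0.003,0,0,0],
    [1,0,0,0.003,0,0,0],
    [1,0,0,0.002,0,0,0],
    [1,0,0,0,0,0,0],
    [1,0,0,0,0,0,0]
  ]
}}

```text
time_s: 11.62
tool_pos: [0.619, 0.0352, 0.2405]
tool_rot: [179.7, -0.1, 15.9]
force: [2.4, -6.8, -1.0]
grip_width: 0.045
```

```bash
python3 - <<'E'
from h import *
plunger("w8")
E
```

```text
t 11.62 toolH [ -2.   14.7 240.5] [ 1.7975e+02 -7.0000e-02  1.5910e+01] F hold xyz [ 0.11 -7.21 -0.95] tq [-1.58 -0.47  0.01]
60 [  2.3 123.   -0.2]
63 [  2.2 121.   -0.3]
66 [  2.1 119.   -0.8]
69 [  2.  116.8  -0.4]
72 [  1.9 114.7  -0.4]
75 [  1.8 112.7  -0.7]
78 [  1.7 110.5  -0.7]
81 [  1.6 107.6   6.1]
84 [  1.5 105.4   7.3]
87 [  1.4 103.3   7.6]
90 [  1.3 101.2   7.3]
93 [ 1.2 99.2  7.2]
96 [ 1.1 97.   7.3]
99 [ 1.  94.9  7.6]
102 [  0.7  86.9 111.1]
105 [  0.7  85.8 111.7]
108 [  0.6  84.7 111.5]
111 [  0.6  83.6 111.6]
114 [  0.5  82.5 111.5]
117 [  0.4  81.4 111.4]
120 [  0.4  80.3 110.4]
123 [ 0.5 78.8 79.5]
126 [ 0.5 77.3 79.4]
129 [ 0.2 75.8 80. ]
132 [ 0.1 74.3 79.4]
135 [ 0.  72.9 79.5]
138 [-0.  71.4 79.5]
141 [-0.1 69.9 79.5]
144 [ 0.3 68.4 79.9]
147 [-0.2 66.9 79.6]
150 [-0.3 65.3 79.2]
153 [-0.4 63.8 79.4]
156 [-0.5 62.2 79.2]
159 [-0.3 61.1 82.4]
162 [-0.6 59.7 82.7]
165 [-0.7 58.1 82.2]
168 [-0.7 56.5 82.3]
```

>>> {"method": "jog_arm", "body": {
  "rows": [
    [1,0,0,0.001,0,0,0],
    [1,0,0,0.001,0,0,0],
    [1,0,0,0.0005,0,0,0],
    [1,0,0,0,0,0,0],
    [1,0,0,0,0,0,0]
  ]
}}

```text
time_s: 12.08
tool_pos: [0.6191, 0.0352, 0.2382]
tool_rot: [179.7, -0.1, 15.9]
force: [3.2, -8.8, -0.7]
grip_width: 0.0453
```

```bash
python3 - <<'E'
from h import *
st()
p,im,D,o=look("wrist","w9"); C=toH(cloud(p,D)); print(np.round(np.median(C[126:156,243:257].reshape(-1,3),0),1)); print(np.round(np.median(C[159:172,243:257],1),1))
p,im,D,o=look("scene","s9"); cv2.imwrite("pics/s9c.png",cv2.resize(im[150:280,80:240],None,fx=4,fy=4,interpolation=cv2.INTER_CUBIC)[...,::-1])
E
```

```text
t 12.08 toolH [ -2.   14.6 238.2] [ 1.7975e+02 -9.0000e-02  1.5910e+01] F hold xyz [ 0.22 -9.38 -0.72] tq [-1.58 -0.47  0.01]
[ 0.  70.1 77.5]
[[-0.4 61.1 80.1]
 [-0.4 60.6 80.1]
 [-0.4 60.1 80.4]
 [-0.5 59.6 80.4]
 [ 0.  59.2 80.6]
 [-0.5 58.6 80.1]
 [-0.5 58.2 80.7]
 [-0.6 57.6 80.4]
 [-0.6 57.1 80. ]
 [-0.6 56.5 79.9]
 [-0.6 56.1 80.3]
 [-0.7 55.5 80. ]
 [-0.7 55.1 80.2]]
```

View pics/s9c.png

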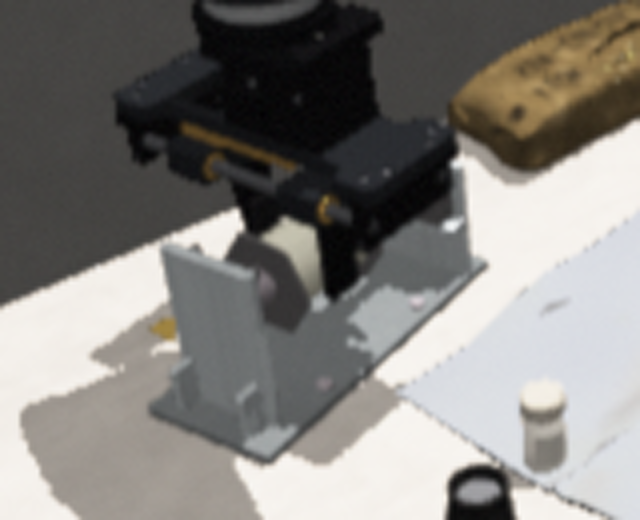

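>>> {"method": "jog_arm", "body": {
  "rows": [
    [1,0,0,0.0006,0,0,0],
    [1,0,0.001,0,0,0,0],
    [1,0,0.001,0,0,0,0],
    [1,0,0.001,0,0,0,0],
    [1,0,0.001,0,0,0,0],
    [1,0,0.001,0,0,0,0],
    [1,0,0,0,0,0,0],
    [1,0,0,0,0,0,0]
  ]
}}

```text
time_s: 12.85
tool_pos: [0.6204, 0.0309, 0.2376]
tool_rot: [179.8, -0.1, 15.9]
force: [2.3, -6.2, -0.7]
grip_width: 0.0453
```

```bash
python3 - <<'E'
from h import *
st()
E
```

```text
t 12.85 toolH [ -2.1  10.1 237.6] [ 1.798e+02 -9.000e-02  1.592e+01] F hold xyz [ 0.23 -6.64 -0.7 ] tq [-1.37 -0.39 -0.04]
```

>>> {"method": "jog_arm", "body": {
  "rows": [
    [1,0,0.001,0,0,0,0],
    [1,0,0.001,0,0,0,0],
    [1,0,0,0,0,0,0],
    [1,0,0,0,0,0,0]
  ]
}}

```text
time_s: 13.18
tool_pos: [0.6209, 0.0293, 0.2376]
tool_rot: [179.8, -0.1, 15.9]
force: [1.3, -5.1, -0.9]
grip_width: 0.0453
```

```bash
python3 - <<'E'
from h import *
st()
E
```

```text
t 13.18 toolH [ -2.2   8.4 237.6] [ 1.7982e+02 -8.0000e-02  1.5940e+01] F hold xyz [-0.43 -5.24 -0.93] tq [-1.27 -0.41 -0.02]
```

>>> {"method": "jog_arm", "body": {
  "rows": [
    [1,0,0.001,0,0,0,0],
    [1,0,0.001,0,0,0,0],
    [1,0,0.001,0,0,0,0],
    [1,0,0.001,0,0,0,0],
    [1,0,0,0,0,0,0],
    [1,0,0,0,0,0,0]
  ]
}}

```text
time_s: 13.68
tool_pos: [0.6219, 0.0261, 0.2375]
tool_rot: [179.9, -0.1, 16.0]
force: [2.2, -3.9, -1.2]
grip_width: 0.0451
```

```bash
python3 - <<'E'
from h import *
st()
p,im,D,o=look("wrist","w10"); C=toH(cloud(p,D)); print(np.round(np.median(C[110:166:4,243:257],1),1))
E
```

```text
t 13.68 toolH [ -2.3   5.  237.5] [ 1.7987e+02 -7.0000e-02  1.5970e+01] F hold xyz [ 0.88 -4.37 -1.23] tq [-1.1  -0.35  0.05]
[[ 0.3 75.7 76.6]
 [ 0.2 73.8 76.5]
 [ 0.1 71.9 76.6]
 [ 0.  70.  76.4]
 [-0.1 68.1 76.6]
 [-0.1 66.1 76.6]
 [-0.2 64.2 76.5]
 [ 0.1 62.2 76.6]
 [-0.4 60.2 76.9]
 [-0.5 58.2 77.1]
 [-0.6 56.2 77. ]
 [-0.7 54.1 76.6]
 [-0.8 52.4 78.8]
 [-0.8 50.4 79.4]]
```

>>> {"method": "jog_arm", "body": {
  "rows": [
    [1,0,0.001,0,0,0,0],
    [1,0,0.001,0,0,0,0],
    [1,0,0.001,0,0,0,0],
    [1,0,0.0008,0,0,0,0],
    [1,0,0,0,0,0,0],
    [1,0,0,0,0,0,0]
  ]
}}

```text
time_s: 14.23
tool_pos: [0.6228, 0.0231, 0.2374]
tool_rot: [179.9, -0.1, 16.0]
force: [1.2, -4.6, -1.5]
grip_width: 0.0451
```

```bash
python3 - <<'E'
from h import *
st()
p,im,D,o=look("wrist","w11"); C=toH(cloud(p,D)); print(np.round(np.median(C[142:174:3,243:257],1),1))
E
```

```text
t 14.23 toolH [ -2.2   2.  237.4] [ 1.7992e+02 -6.0000e-02  1.6010e+01] F hold xyz [-0.3  -4.74 -1.54] tq [-0.93 -0.13  0.  ]
[[-0.5 57.2 76.3]
 [-0.6 55.7 76.3]
 [-0.6 54.2 76.2]
 [-0.7 52.7 76.6]
 [-0.8 51.1 76.6]
 [-0.8 49.6 76.5]
 [-0.9 48.5 79.4]
 [-0.9 46.9 79.4]
 [-1.  45.4 79.6]
 [-1.1 43.9 79.7]
 [-1.1 42.4 79.5]]
```

>>> {"method": "jog_arm", "body": {
  "rows": [
    [1,0,0.0008,0,0,0,0],
    [1,0,0,0,0,0,0],
    [1,0,0,0,0,0,0],
    [1,0,0,0,0,0,0]
  ],
  "grip_force": 8
}}

```text
time_s: 14.62
tool_pos: [0.6231, 0.0225, 0.2374]
tool_rot: [179.9, -0.1, 16.0]
force: [1.8, -3.5, -2.3]
grip_width: 0.0458
```

>>> {"method": "jog_arm", "body": {
  "rows": [
    [0.4,0,0,0,0,0,0],
    [0.2,0,0,0,0,0,0],
    [0.1,0,0,0,0,0,0],
    [0.1,0,0,0,0,0,0],
    [0.1,0,0,0,0,0,0],
    [0.1,0,0,0,0,0,0]
  ]
}}

```text
time_s: 15.12
tool_pos: [0.6231, 0.0228, 0.2376]
tool_rot: [179.9, -0.1, 16.0]
force: [0.2, -0.1, 0.1]
grip_width: 0.0752
```

```bash
python3 - <<'E'
from h import *
s=st(); print(s["grip_width"])
p,im,D,o=look("wrist","w12"); C=toH(cloud(p,D)); print(np.round(np.median(C[142:174:3,243:257],1),1))
cv2.imwrite("pics/w12.png",im[...,::-1])
E
```

```text
t 15.12 toolH [ -2.1   1.6 237.6] [ 1.7994e+02 -8.0000e-02  1.6030e+01] F hold xyz [ 0.13 -0.2   0.05] tq [-0.04  0.02  0.01]
0.07521034671541296
[[-0.3 56.8 75.6]
 [-0.3 55.3 75.6]
 [-0.4 53.7 75.5]
 [-0.5 52.2 75.9]
 [-0.5 50.7 75.8]
 [-0.6 49.1 75.9]
 [-0.7 47.8 77.1]
 [-0.7 46.5 78.9]
 [-0.8 44.9 78.7]
 [-0.9 43.4 79. ]
 [-0.9 41.7 78.2]]
```

>>> {"method": "jog_arm", "body": {
  "rows": [
    [0.1,0,0,-0.01,0,0,0],
    [0.1,0,0,-0.02,0,0,0],
    [0.1,0,0,-0.03,0,0,0],
    [0.1,0,0,-0.035,0,0,0],
    [0,0,0,-0.035,0,0,0],
    [0,0,0,-0.035,0,0,0],
    [0,0,-0.02,-0.005,-6.6,0,0],
    [0,0,-0.02,0,-6.6,0,0],
    [0,0,0,0,-6.6,0,0],
    [0,0,0,0,0,0,0],
    [0,0,0,0,0,0,0]
  ]
}}

```text
time_s: 16.08
tool_pos: [0.6115, 0.062, 0.4054]
tool_rot: [160.3, -0.1, 16.1]
force: [0.3, -1.5, 0.1]
grip_width: 0.0869
```

```bash
python3 - <<'E'
from h import *
st()
p,im,D,o=look("wrist","w13",["spindle","holder"],["spindle","plunger_tip","pin_tip"]); C=toH(cloud(p,D))
for k in [".spindle",".plunger_tip",".pin_tip"]:
    if k in o: print(k,toH(atz(p,*o[k],.07)))
m=o["spindle"]&(D>0)
for r in range(0,200,6):
    c=np.where(m[r])[0]
    if len(c): a=C[r,c]; print(r,np.round(a[:,0].mean(),1),np.round(np.median(a[:,1]),1),"top z",np.round(np.percentile(a[:,2],95),1))
p2,im2,D2,o2=look("scene","s13",["spindle","vial","brass_weight","loupe"])
cv2.imwrite("pics/fin.png",np.hstack([cv2.resize(im[0:220,150:350],(400,440)),cv2.resize(im2[170:316,100:233],(400,440))])[...,::-1])
E
```

```text
t 16.08 toolH [ -0.6  42.4 405.4] [ 1.6028e+02 -5.0000e-02  1.6120e+01] F hold xyz [-0.19 -1.55  0.11] tq [ 0.24  0.12 -0.06]
spindle 0.59 [218.0, 33.0, 279.0, 171.0]
holder 0.76 [208.0, 1.0, 293.0, 191.0]
spindle 0.9 [114.6 251.5] [0.6228 0.0273 0.091 ]
plunger_tip 0.93 [ 30.7 250.6] [0.6008 0.0993 0.11  ]
pin_tip 0.69 [174.7 253.5] [ 0.6465 -0.0446  0.0833]
.spindle [-1.08203978 -1.14390691 70.        ]
.plunger_tip [ 1.15080352 78.52211553 70.        ]
.pin_tip [ -1.53374271 -77.7576779   70.        ]
36 -0.5 74.7 top z 77.3
42 -0.7 69.8 top z 76.5
48 -0.5 64.7 top z 76.4
54 -0.7 59.6 top z 76.7
60 -1.5 54.4 top z 76.1
66 -1.2 48.8 top z 76.5
72 -1.0 44.0 top z 79.5
78 -1.7 33.8 top z 78.8
84 -1.2 32.7 top z 78.7
90 -1.7 31.9 top z 99.1
96 -2.2 24.1 top z 92.0
102 -3.0 18.1 top z 92.4
108 -2.6 12.1 top z 92.6
114 -3.0 5.8 top z 91.8
120 -3.2 -0.4 top z 92.2
126 -3.5 -6.9 top z 91.8
132 -3.8 -13.6 top z 92.0
138 -4.8 -21.8 top z 91.1
144 -3.9 -28.7 top z 91.1
150 -6.4 -30.6 top z 98.0
156 -5.3 -48.1 top z 78.1
162 -5.7 -58.0 top z 74.1
168 -6.1 -66.8 top z 73.9
spindle 0.96 [140.0, 195.0, 178.0, 235.0]
vial 0.72 [134.0, 194.0, 180.0, 232.0]
brass_weight 0.73 [159.0, 290.0, 176.0, 306.0]
loupe 0.53 [192.0, 265.0, 210.0, 288.0]
```

View pics/fin.png

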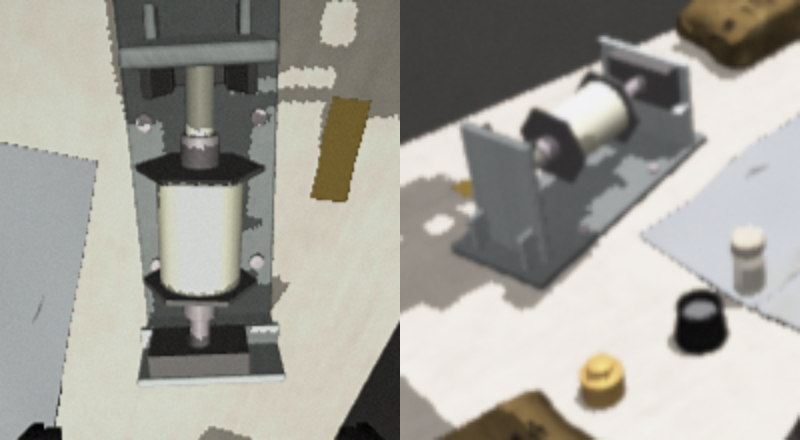

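```bash
python3 -c "
from h import *
print(env.sign_off()); st()"
```

```text
the job is handed in; nothing more can be done
None
the job is handed in; nothing more can be done
```

The roll is in the holder and I handed the job in at about 16 s of robot time. I squeezed the plunger against the guide plate and lowered it into the seat. I then let the spring push the pin into the cup, which sits about 7 mm to the −x side of centre.

**Seating:** the mid-roll is at about holder y = 0. The plunger axis is about 70 mm above the table and the pin axis about 68.5 mm, because the pin rests low in the wider cup. That makes the roll level to within about 1°.

**Forces:** the readings I took peaked at about 9.4 N, and the pin met no resistance at the block face. The force fell to about zero when the gripper opened, and the gripper is now well clear.

**Other things on the table:** the vial, brass weight and loupe stand where they were in the last picture.

**Checks that disagreed:** two network reports in the last pictures were wrong. One put the vial on the roll. The other put the pin tip at x = −1.5 mm, while the depth data and the picture show it in the cup at about −6 to −7 mm.

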